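# Roll the test drum onto the focus line

## Robot

A 6-joint arm with a two-finger parallel gripper is mounted at the origin on the work surface. World frame = base frame: x ahead of the robot, y to its left, z up, the work surface at z = 0. Lengths are in m, angles in rad, forces in N, time in s.
With the tool pointing down it reaches from about 0.225 to 0.875 m from the base axis. Payload 3.4 kg.
Tool frame: the origin (TCP) lies at the very end of the fingers, on their centre line; the grasp point (between the pads) lies 19 mm behind it; z points along the fingers, y is the direction in which the jaws open and shut (so a half turn about z gives the same grasp; the last joint's range is limited). The gripper opens to 85 mm and grips with 20 to 120 N. Pads are 22 mm wide; open, the fingers measure 114 mm over their backs; the gripper's body (76 mm by 85 mm) begins 54 mm behind the grasp point. The pads swing forward as they close: fully open they stand 13 mm farther back than shut.
Start: joints at [1.154, 0.276, 1.505, -0, 1.361, -0.121], TCP at [0.168, 0.55, 0.231] pointing down, gripper open.
Joint ranges: [-2.89, 2.89], [-0.75, 2.08], [0.22, 2.7], [-1.18, 4.32], [0.11, 2.71], [-2.7, 2.7]. Speed limits (rad/s): [2.57, 2.57, 3.14, 3.14, 3.14, 3.14].

## Interface

Orientations are given as a unit quaternion [w, x, y, z].
In Python, from rig import get_state, get_image, calibration, sign_off gives the robot as it stands. The module is installed in compiled form; this text tells all that it offers.
- The arm moves only by the tool drive_tool, never from a script. Its argument "targets" is one flat list of numbers, 7 for each row, row after row: the turn, a rotation vector about the tool's x, y, z in degrees, then the shift along the tool's x, y, z in mm, then the opening, from 0 (shut) to 1 (fully open). In form: [wx, wy, wz, tx, ty, tz, fingers, wx, wy, wz, tx, ty, tz, fingers, ...]. A call has 1 to 12 rows; each row shifts and turns the commanded pose from where the row before left it, along the tool's axes as they then stand; what a row does not reach is not made up. A row lasts 1/8 s, in which the tool goes at most 62.5 mm and 10.7 degrees, less where a joint would pass 70% of its speed; a pose out of reach is approached as far as the arm can. A call is refused whole if a number of a shift passes 62.5 or a number of a turn 10.7, either way. A call with a gripper value outside its range is refused whole. The fingers move at their own pace and stop on an object; "grip_force" is the grip in N (left out, the last holds). Time passes only in rows, so rows that do not move let the fingers close. It gives the time, the measured TCP pose, the force and the opening at its end, in the units of the state.
- get_state(): the state, without advancing time (a new reading comes with each control period).
- get_image(name): name is "side" or "top"; returns the picture (400x640x3 uint8, red, green, blue); there is no depth.
- calibration(name): a dict with "mtx" (3x3 intrinsics, pixels), "world_to_cam" (4x4, takes a point from world to camera coordinates). Camera axes: x right, y down, z forward; pixel columns grow to the right and rows downward; lengths in m; the calibration is good to about 2 mm. A picture is of the moment at which its call begins. calibration takes no time and is no camera call.
- sign_off(): hands the job in, once; it reports no verdict.
The state is a dict: "clock": time; "qpos": joint angles; "qd": joint speeds; "effort": joint torques, N m; "position": TCP position; "ee_rot": TCP orientation; "contact_force": force on the tool from outside, world axes, zero at the start; "moment": the same for the moment, N m; "width": finger opening in m.
Only numpy, scipy, OpenCV 4.12 (cv2) and the standard library are available. Lean on these libraries where they do the work, as an engineer would, in place of code of your own. Each camera call takes 0.05 s, during which the arm holds its last target.

## Task

On the black base plate of the macro photo rig, roll the white test drum over to the yellow focus line by pushing on its top with a fingertip, and leave it at rest centred on the line and parallel to it. Let it roll along the plate rather than skid, press gently, never grip it, lift it or shove it from low down, and leave all the other things where they are.

Things in the scene. Friction and masses are not known exactly. Their poses are not given: they have to be found in the camera images.
- drum: White test drum: solid smooth cylinder, 60 mm across, 100 mm long, grey end bands, about 0.3 kg, lying on the plate. Origin at its middle, on its axis, 30 mm above the plate (its top is 72 mm above the table). x: the cylinder's axis; z starts upward, to an orange stripe, and turns as it rolls. It coasts little (1 cm from 0.1 m/s). A fingertip sticking to its top moves twice as far as the drum: use several strokes.
- focus_line: The focus line, target: a yellow strip 160 mm long and 12 mm wide, flush with the plate's top (too thin to feel). Origin at its middle, on the plate's top, 12 mm above the table; x runs along the strip, y across it. It lies to one side of the drum, 45 to 95 mm from the drum's axis, nearly parallel to it.
- park_line: The parking line, not the target: a blue strip of the same size and axes as the yellow one, on the other side of the drum.
- bed: Black fixed base plate, 300 x 460 mm, 12 mm thick, top 12 mm above the table; origin under its centre, x across it (roughly away from the robot), y along it, the way the drum rolls. Along each long edge, 137 mm from its middle, runs a steel rod, its highest point 28 mm above the table; inside the far rod lies a flat scale.
- washer: Loose steel washer, 52 mm across, 4 mm thick, near an end of the base plate; origin under its centre. Leave it.
- lens_cap: Loose grey lens cap, 54 mm across, 9 mm thick, near an end of the base plate; origin under its centre. Leave it.
- specimen_jar: Loose amber jar with white cap, 40 mm across, 45 mm tall, near an end of the base plate; origin under its centre. Leave it.
- thumb_nut: Loose brass thumb nut, 36 mm across, 26 mm tall, near an end of the base plate; origin under its centre. Leave it.
- lens_tube: Loose black lens extension ring, 64 mm across, 30 mm tall, on the table; origin under its centre. Leave it.
- screwdriver: Loose screwdriver with a red handle, lying on the table beside the plate, under 40 mm high. Leave it.
Mind the look-alikes: they are no part of the job. Leave any blue or turquoise look-alike of the drum alone.

How it is judged:
By the outcome, as a careful person would: the job done as asked, in the order asked, and still so for the second after the job is handed in, with the robot touching nothing.
It also fails if it takes over 54 s, if anything falls off the work surface, if the arm or the gripper's body presses on something with over 40 N, if the wrist force passes 120 N, or if a joint passes its speed limit or range.

## Working session

There is one attempt and no reset: what is moved stays moved. The work goes in short steps, Python scripts to look and compute and a tool call to move; the robot and the scene stay as the last step left them, time stands still between calls to the robot, and variables do not carry over. Pictures are saved under pics/ and viewed, and the job is handed in when it is done.

Besides the shell and the picture viewer there is one more tool, called after ">>>" as name(argument=value, ...) on one line, values as JSON. drive_tool: Moves the arm, as the interface text tells. Its arguments: {"type":"object","properties":{"targets":{"type":"array"},"grip_force":{"type":"number"}},"required":["targets"]}

```bash
mkdir -p pics; python3 - <<'E'
from rig import *
import cv2
for n in("top","side"):
    im=get_image(n); cv2.imwrite(f"pics/{n}0.png",im[:,:,::-1]); c=calibration(n); print(n,c['mtx'],c['world_to_cam'])
print(get_state())
E
```

```text
top [[479.93885904   0.         315.58560464]
 [  0.         479.93885904 208.11311786]
 [  0.           0.           1.        ]] [[ 0.00763987 -0.99991906  0.0101736  -0.02510644]
 [-0.9879415  -0.00912091 -0.15455871  0.52690416]
 [ 0.154639   -0.00887011 -0.98793122  1.19930554]
 [ 0.          0.          0.          1.        ]]
side [[370.87363169   0.         318.99355989]
 [  0.         370.87363169 196.77506726]
 [  0.           0.           1.        ]] [[ 0.90861062 -0.41753674  0.00947668 -0.4781349 ]
 [-0.27530648 -0.61585481 -0.73819319  0.16828364]
 [ 0.31405904  0.66812118 -0.6745228   1.01084888]
 [ 0.          0.          0.          1.        ]]
{'clock': 0.1, 'qpos': array([ 1.15401120e+00,  2.76514654e-01,  1.50599800e+00, -2.14685223e-05,
        1.36071798e+00, -1.20986015e-01]), 'qd': array([-0.00121645, -0.00293903, -0.00381445,  0.00119426,  0.00032458,
       -0.00139311]), 'effort': array([ 1.70388375e-03, -4.17691076e+01, -2.46406031e+01, -1.90054521e-05,
        5.67808107e-03,  1.58191779e-05]), 'position': array([0.16742616, 0.54958853, 0.23053937]), 'ee_rot': array([-2.07450503e-04,  1.47358673e-01,  9.89082783e-01, -7.92347103e-04]), 'contact_force': array([ 0.31663731,  0.51288827, -0.23238992]), 'moment': array([ 0.01464647, -0.01958137,  0.02274552]), 'width': 0.0858647206655813}
```

View pics/top0.png

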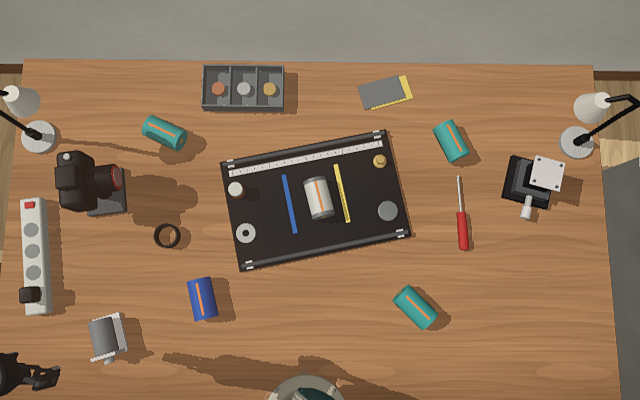

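View pics/side0.png

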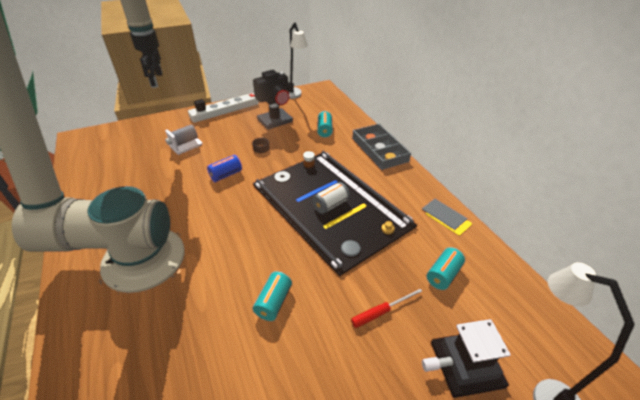

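The white drum lies at about top (318,198). The yellow line at (342,193) is the target and the blue one at (289,204) is the parking line. The three turquoise cylinders and one blue cylinder lie off the plate on the table, so they are look-alikes. I'll measure and check an enlarged crop.

```bash
cat > h.py <<'E'
import numpy as np, cv2
from rig import *
def ray(n,uv,z):
    c=calibration(n);T=c['world_to_cam'];R=T[:3,:3];o=-R.T@T[:3,3]
    d=R.T@np.linalg.solve(c['mtx'],[uv[0],uv[1],1.]);return o+d*(z-o[2])/d[2]
def proj(n,p):
    c=calibration(n);q=c['world_to_cam'][:3,:3]@np.array(p)+c['world_to_cam'][:3,3];q=c['mtx']@q;return q[:2]/q[2]
def line(n,mask,z):
    # ends+centre in world of largest blob
    k,l,s,ce=cv2.connectedComponentsWithStats(mask.astype(np.uint8))
    i=1+np.argmax(s[1:,4]);ys,xs=np.where(l==i)
    P=np.array([ray(n,(x,y),z)[:2] for x,y in zip(xs,ys)])
    (c,wh,a)=cv2.minAreaRect((P*1000).astype(np.float32))
    m=P.mean(0);w,v=np.linalg.eigh(np.cov((P-m).T));d=v[:,1];d=d*np.sign(d[0])
    return np.array(c)/1000,m,np.degrees(np.arctan2(d[1],d[0])),wh,len(xs)
E
cat > m.py <<'E'
from h import *
import sys
tag=sys.argv[1]
im=get_image("top");hsv=cv2.cvtColor(im,cv2.COLOR_RGB2HSV)
roi=np.zeros(im.shape[:2],bool);roi[150:255,240:400]=1
H,S,V=[hsv[...,i].astype(int) for i in range(3)]
yel=roi&(H>22)&(H<34)&(S>110)&(V>110);yel[:,366:]=0
blu=roi&(H>100)&(H<130)&(S>110)
ora=roi&(H>3)&(H<20)&(S>80)&(V>120);ora[:,366:]=0
print("yellow",line("top",yel,.012));print("blue",line("top",blu,.012));
if ora.sum()>5: print("orange",line("top",ora,.072))
wh=roi&(V>105)&(S<100);wh[:172]=0;wh[:,:285]=0;wh[:,372:]=0;wh|=ora;wh&=~yel
print("drum@z.042",line("top",wh,.042))
cr=cv2.resize(im[140:275,215:415],None,fx=4,fy=4,interpolation=cv2.INTER_NEAREST)
cv2.imwrite(f"pics/c{tag}.png",cr[:,:,::-1])
E
python3 m.py 1
```

```text
yellow (array([ 0.57373535, -0.08946238]), array([ 0.57465889, -0.08918759]), np.float64(12.480218784529486), (161.52159118652344, 13.266395568847656), 286)
blue (array([0.54359705, 0.04963281]), array([0.54246115, 0.04941899]), np.float64(12.254470493859733), (161.7683563232422, 12.95510196685791), 298)
orange (array([0.66252686, 0.127063  ]), array([0.66575024, 0.14121548]), np.float64(-83.34645041902684), (18.472915649414062, 94.78303527832031), 164)
drum@z.042 (array([ 0.55915643, -0.02643807]), array([ 0.5578322 , -0.02563599]), np.float64(13.485306925273557), (104.5057601928711, 58.629573822021484), 822)
```

View pics/c1.png

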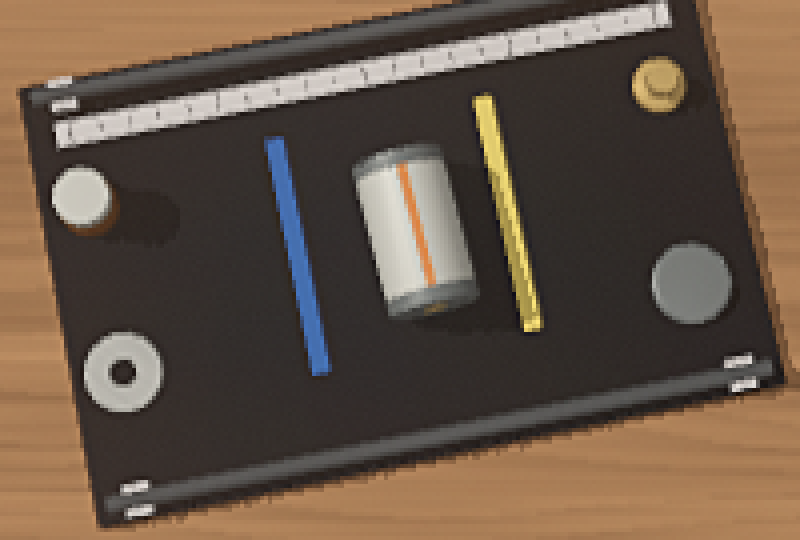

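Confirmed: the drum is the white cylinder with grey end bands on the plate, crop (417,232), and the yellow strip is to its right at (508,212). I'll refine the drum's axis from the orange stripe, which starts on top.

```bash
sed -i 's/^ora=.*/ora=roi\&((H<20))\&(S>80)\&(V>120);ora[:175]=0;ora[:216] \&= True;ora[216:]=0;ora[:,366:]=0;ora[:,:295]=0/' m.py
cat >> m.py <<'E'
yc,ya=line("top",yel,.012)[0],np.radians(line("top",yel,.012)[2])
ax=np.array([np.cos(ya),np.sin(ya)]);ro=np.array([np.sin(ya),-np.cos(ya)])
d=line("top",wh,.042)
for nm,c in(("rect",d[0]),("mean",d[1])): print(nm,"to go roll mm",1000*(yc-c)@ro,"along",1000*(yc-c)@ax)
if ora.sum()>5:
  o=line("top",ora,.072);print("stripe togo",1000*(yc-o[1])@ro, "ang diff",o[2]-np.degrees(ya))
print("drum ang diff",d[2]-np.degrees(ya))
s=get_state();print(s['clock'],s['position'],s['ee_rot'],s['contact_force'])
p=s['position'];
import scipy.spatial.transform as t
q=s['ee_rot'];R=t.Rotation.from_quat([q[1],q[2],q[3],q[0]]).as_matrix()
tgt=np.r_[d[0]-.015*ro,.11]
print("tool x angle",np.degrees(np.arctan2(R[1,0],R[0,0])),"to above start (tool mm)",1000*R.T@(tgt-p))
E
python3 m.py 2
```

```text
yellow (array([ 0.57367963, -0.08920983]), array([ 0.57490959, -0.08915631]), np.float64(12.435646677087885), (161.4816436767578, 13.41757583618164), 287)
blue (array([0.5438584 , 0.04968889]), array([0.54247536, 0.04950828]), np.float64(12.32970127484269), (162.3029022216797, 12.95510482788086), 299)
orange (array([ 0.55460376, -0.02782044]), array([ 0.55491122, -0.02783828]), np.float64(14.648546480241903), (80.98638153076172, 6.173736572265625), 77)
drum@z.042 (array([ 0.55888336, -0.02651186]), array([ 0.55776649, -0.02563513]), np.float64(13.589545491607216), (105.0714340209961, 58.629573822021484), 821)
rect to go roll mm 64.413249515346 along 0.9475582964346252
mean to go roll mm 65.50992415204394 along 1.8494316832694402
stripe togo 63.97332472509127 ang diff 2.212899803154018
drum ang diff 1.1538988145193319
0.2 [0.16751762 0.54973266 0.23074127] [-1.39831811e-04  1.47364657e-01  9.89082066e-01 -5.51739057e-04] [-0.05674434 -0.05873905  0.51163442]
tool x angle 163.05152284820701 to above start (tool mm) [-535.0034731  -423.92178247  121.16051635]
```

>>> drive_tool(targets=[0,0,0,-44.6,-35.3,0,0,0,0,0,-44.6,-35.3,0,0,0,0,0,-44.6,-35.3,0,0,0,0,0,-44.6,-35.3,0,0,0,0,0,-44.6,-35.3,0,0,0,0,0,-44.6,-35.3,0,0,0,0,0,-44.6,-35.3,0,0,0,0,0,-44.6,-35.3,0,0,0,0,0,-44.6,-35.3,0,0,0,0,0,-44.6,-35.3,0,0,0,0,0,-44.6,-35.3,0,0,0,0,0,-44.6,-35.3,0,0], grip_force=20)

```text
clock: 1.7
position: [0.5569, -0.0128, 0.2312]
ee_rot: [-0.0, 0.148, 0.989, 0.0]
contact_force: [0.2, -0.0, 0.1]
width: 0.0
```

>>> drive_tool(targets=[0,0,-10,0,0,30,0,0,0,-10,0,0,30,0,0,0,-10,0,0,30,0,0,0,0,0,0,20,0,0,0,0,0,0,0,0,0,0,0,0,0,0,0])

```text
clock: 2.45
position: [0.5567, -0.0112, 0.122]
ee_rot: [0.001, -0.114, 0.994, -0.0]
contact_force: [0.6, -0.3, 0.8]
width: 0.0003
```

```bash
python3 - <<'E'
from h import *
from scipy.spatial.transform import Rotation as Ro
cv2.imwrite("pics/t3.png",get_image("top")[120:280,200:440][:,:,::-1].repeat(3,0).repeat(3,1))
cv2.imwrite("pics/s3.png",get_image("side")[80:300,200:460][:,:,::-1].repeat(2,0).repeat(2,1))
s=get_state();q=s['ee_rot'];R=Ro.from_quat([q[1],q[2],q[3],q[0]]).as_matrix()
print(s['clock'],s['position'],s['contact_force'],s['width'],R)
tgt=np.array([.557,-.0265,.09])-.012*np.array([.22,-.975,0]);print(1000*R.T@(tgt-s['position']))
E
```

```text
2.55 [ 0.55699901 -0.01124341  0.12248375] [0.65412182 0.18621731 0.10905727] 0.00011728717646333458 [[-9.74155477e-01 -2.25865879e-01  2.38972606e-03]
 [-2.25867133e-01  9.74158082e-01 -2.65096157e-04]
 [-2.26809478e-03 -7.98005446e-04 -9.99997109e-01]]
[ 3.44779679 -2.84269261 32.47829602]
```

View pics/s3.png

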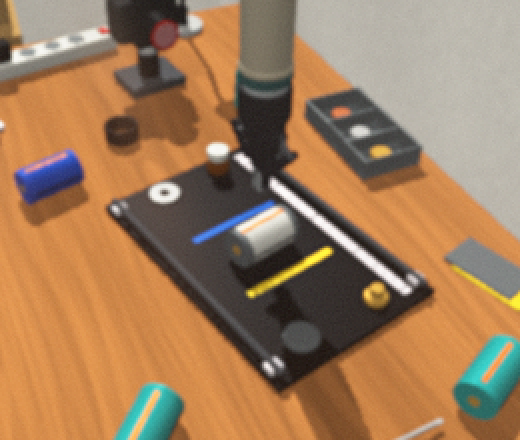

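View pics/t3.png

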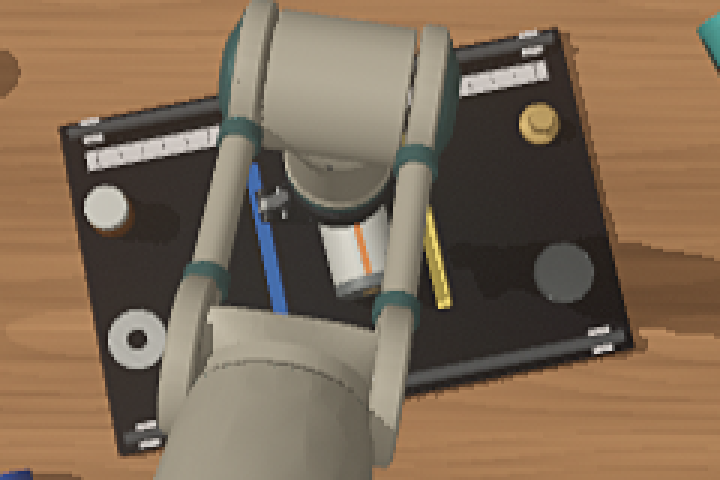

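The arm is over the drum's blue-line side. Next I'll close in and feel for the top.

>>> drive_tool(targets=[0,0,0,0,-3,15,0,0,0,0,2,-3,15,0,0,0,0,0,0,15,0,0,0,0,0,0,2,0,0,0,0,0,0,1,0,0,0,0,0,0,0,0])

```text
clock: 3.3
position: [0.5559, -0.0174, 0.0736]
ee_rot: [0.0, -0.114, 0.994, -0.0]
contact_force: [-0.3, -0.3, -0.2]
width: 0.0002
```

>>> drive_tool(targets=[0,0,0,0,0,1,0,0,0,0,0,0,0,0,0,0,0,0,0,0,0])

```text
clock: 3.68
position: [0.5556, -0.0174, 0.0725]
ee_rot: [0.0, -0.114, 0.994, -0.0]
contact_force: [-1.0, -0.2, 0.9]
width: -0.0004
```

>>> drive_tool(targets=[0,0,0,0,0,0.6,0,0,0,0,0,0,0,0,0,0,0,0,0,0,0])

```text
clock: 4.05
position: [0.5556, -0.0175, 0.0718]
ee_rot: [0.0, -0.114, 0.994, 0.0]
contact_force: [0.0, -0.3, 1.7]
width: 0.0002
```

>>> drive_tool(targets=[0,0,0,0,0,0.5,0,0,0,0,0,0,0,0,0,0,0,0,0,0,0])

```text
clock: 4.42
position: [0.5557, -0.0175, 0.0717]
ee_rot: [0.0, -0.114, 0.994, -0.0]
contact_force: [-1.3, 0.3, 5.9]
width: -0.0001
```

Contact at about 6 N, so I'll make a short stroke and watch the force.

>>> drive_tool(targets=[0,0,0,0,-2,0,0,0,0,0,-4,0,0,0,0,0,-4,0,0,0,0,0,-4,0,0,0,0,0,-4,0,0,0,0,0,-4,0,0,0,0,0,-4,0,0,0,0,0,-2,0,0,0,0,0,0,0,0])

```text
schema error: expected a multiple of 7 numbers
```

```bash
python3 - <<'E'
from h import *
cv2.imwrite("pics/t4.png",get_image("top")[140:260,240:400][:,:,::-1].repeat(5,0).repeat(5,1))
cv2.imwrite("pics/s4.png",get_image("side")[150:260,260:420][:,:,::-1].repeat(5,0).repeat(5,1))
s=get_state();print(s['clock'],s['position'],s['contact_force'])
E
```

```text
4.525 [ 0.55568093 -0.01749289  0.07167472] [-0.63797877  0.41408268  5.73959285]
```

View pics/s4.png

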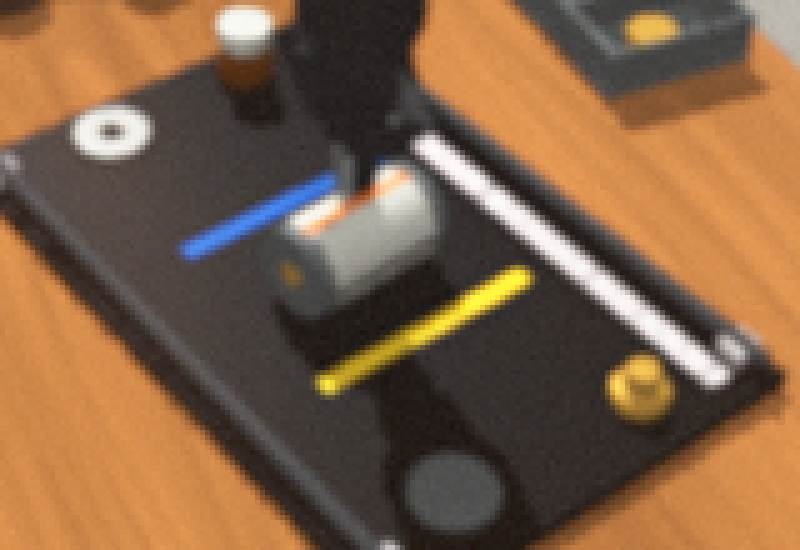

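View pics/t4.png

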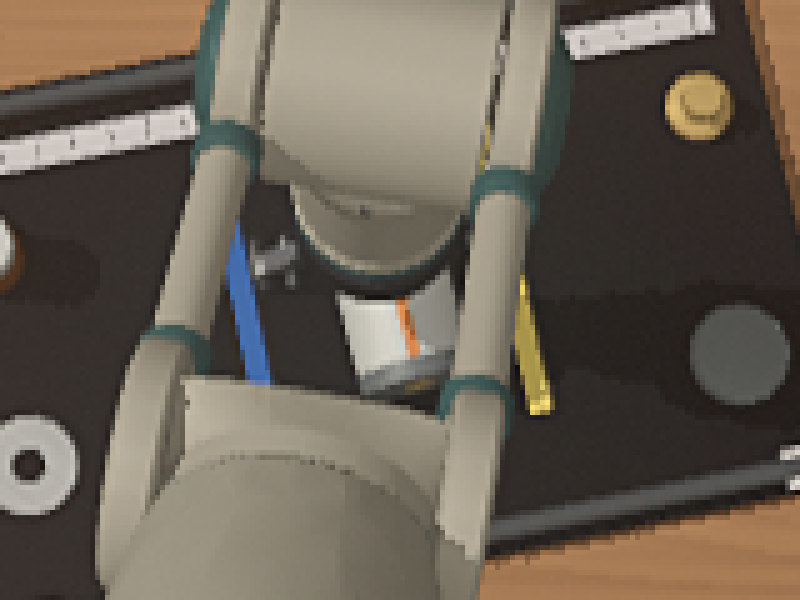

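That call was refused because one row was a number short, so nothing moved. The side view shows the fingertip resting on top of the drum at about (360,190), near its middle. I'll send the stroke again.

>>> drive_tool(targets=[0,0,0,0,-2,0,0,0,0,0,0,-4,0,0,0,0,0,0,-4,0,0,0,0,0,0,-4,0,0,0,0,0,0,-4,0,0,0,0,0,0,-4,0,0,0,0,0,0,-4,0,0,0,0,0,0,-2,0,0,0,0,0,0,0,0,0])

```text
clock: 5.65
position: [0.563, -0.0451, 0.072]
ee_rot: [0.001, -0.114, 0.994, -0.0]
contact_force: [-0.1, -0.7, 4.9]
width: 0.0
```

>>> drive_tool(targets=[0,0,0,0,0,-10,0,0,0,0,0,14,0,0,0,0,0,0,0,0,0])

```text
clock: 6.02
position: [0.5578, -0.0298, 0.081]
ee_rot: [-0.001, -0.114, 0.993, 0.0]
contact_force: [-0.2, 0.0, -0.3]
width: 0.0001
```

```bash
cat > s.py <<'E'
from h import *
import sys
im=get_image("side");hsv=cv2.cvtColor(im,cv2.COLOR_RGB2HSV);H,S,V=[hsv[...,i].astype(int) for i in range(3)]
cv2.imwrite(f"pics/s{sys.argv[1]}.png",im[150:260,260:420][:,:,::-1].repeat(5,0).repeat(5,1))
yel=(H>24)&(H<34)&(S>150)&(V>110);yel[:195]=0;yel[240:]=0;yel[:,:320]=0;yel[:,374:]=0
L=line("side",yel,.012);print("yellow(side)",L)
s=get_state();print(s['clock'],s['position'],s['contact_force'])
E
python3 s.py 5
```

```text
yellow(side) (array([ 0.62930573, -0.07544266]), array([ 0.62960609, -0.07533486]), np.float64(14.593047967364223), (37.601436614990234, 10.423076629638672), 31)
6.075 [ 0.5580432  -0.03024223  0.08091252] [ 0.1230476   0.17684926 -0.7452172 ]
```

View pics/s5.png

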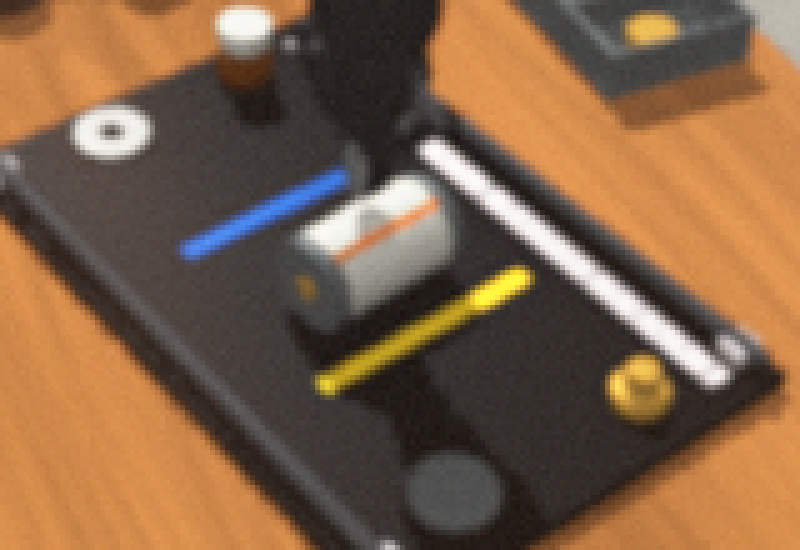

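The drum moved and its stripe turned forward, so it rolled. The hub went from crop (290,272) to (306,287). Second stroke.

>>> drive_tool(targets=[0,0,0,0,0,8,0,0,0,0,0,0,2,0,0,0,0,0,0,0,0])

```text
clock: 6.45
position: [0.5588, -0.0313, 0.0717]
ee_rot: [0.0, -0.114, 0.994, -0.0]
contact_force: [-1.3, -0.2, 6.5]
width: 0.0002
```

```bash
python3 -c "
from h import *
a=ray('side',(318,204.4),.042);b=ray('side',(321.2,207.4),.042);print(a,b,1000*(b-a)[:2]@np.array([.2154,-.9765]))"
```

```text
[ 0.50425477 -0.03970985  0.042     ] [ 0.50756974 -0.05538945  0.042     ] 16.025172009358084
```

>>> drive_tool(targets=[0,0,0,0,-2,0,0,0,0,0,0,-4,0,0,0,0,0,0,-4,0,0,0,0,0,0,-4,0,0,0,0,0,0,-4,0,0,0,0,0,0,-4,0,0,0,0,0,0,-4,0,0,0,0,0,0,-4,0,0,0,0,0,0,-2,0,0,0,0,0,0,0,0,0])

```text
clock: 7.7
position: [0.5671, -0.0629, 0.0719]
ee_rot: [0.001, -0.113, 0.994, -0.0]
contact_force: [0.6, -0.7, 5.4]
width: -0.0001
```

>>> drive_tool(targets=[0,0,0,0,0,-10,0,0,0,0,0,16,0,0,0,0,0,0,0,0,0])

```text
clock: 8.07
position: [0.5612, -0.0452, 0.0809]
ee_rot: [-0.001, -0.114, 0.993, 0.001]
contact_force: [0.4, -0.3, 0.2]
width: -0.0
```

>>> drive_tool(targets=[0,0,0,0,0,8,0,0,0,0,0,0,2,0,0,0,0,0,0,0,0])

```text
clock: 8.45
position: [0.5623, -0.0469, 0.0716]
ee_rot: [0.0, -0.114, 0.994, -0.0]
contact_force: [-1.7, 0.8, 6.6]
width: 0.0
```

```bash
python3 s.py 6
```

```text
yellow(side) (array([ 0.63056464, -0.07523685]), array([ 0.63054515, -0.0752859 ]), np.float64(13.551272739651978), (35.050289154052734, 10.45374584197998), 31)
8.5 [ 0.56237008 -0.0469102   0.07165006] [-1.18802834 -0.2849967   6.33622359]
```

View pics/s6.png

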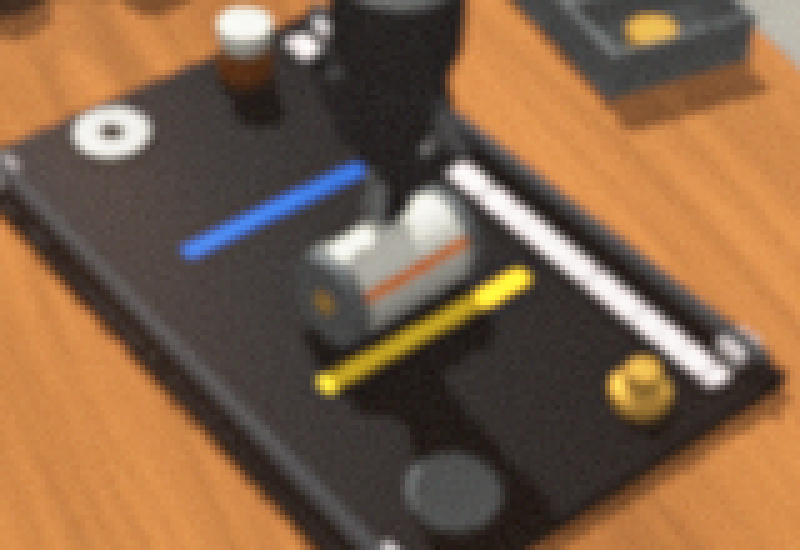

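The drum has rolled about 30 mm and the stripe has kept turning, now around crop (418,268). Third stroke, then I'll retreat and measure.

>>> drive_tool(targets=[0,0,0,0,-2,0,0,0,0,0,0,-4,0,0,0,0,0,0,-4,0,0,0,0,0,0,-4,0,0,0,0,0,0,-4,0,0,0,0,0,0,-4,0,0,0,0,0,0,-4,0,0,0,0,0,0,-4,0,0,0,0,0,0,-2,0,0,0,0,0,0,0,0,0])

```text
clock: 9.75
position: [0.5707, -0.0786, 0.0719]
ee_rot: [0.001, -0.113, 0.994, -0.001]
contact_force: [0.4, 0.1, 6.3]
width: -0.0001
```

>>> drive_tool(targets=[0,0,0,0,0,-20,0,0,0,0,0,40,-40,0,0,0,0,0,60,-10,0,0,0,0,0,60,0,0,0,0,0,0,60,0,0,0,0,0,0,60,0,0,0,0,0,0,0,0,0])

```text
clock: 10.62
position: [0.5047, 0.1984, 0.1406]
ee_rot: [-0.001, -0.116, 0.993, 0.001]
contact_force: [-0.0, -0.7, 0.9]
width: -0.0001
```

```bash
sed -i 's/^ora=.*/ora=np.zeros_like(yel)/' m.py; python3 m.py 7
```

```text
yellow (array([ 0.50905255, -0.10296017]), array([ 0.50878298, -0.10332393]), np.float64(11.470750427934764), (27.076337814331055, 12.202350616455078), 48)
blue (array([0.54437457, 0.04979967]), array([0.54466595, 0.04997193]), np.float64(12.234403923728593), (161.2470703125, 12.95510482788086), 294)
drum@z.042 (array([ 0.57086353, -0.07099803]), array([ 0.56965827, -0.07019048]), np.float64(13.651782934543874), (104.76643371582031, 59.85675811767578), 811)
rect to go roll mm 19.03153144242642 along -66.93261855511922
mean to go roll mm 20.062641412509933 along -65.91202924941791
drum ang diff 2.1810325066091103
10.675 [0.5054473  0.19631506 0.1405961 ] [-4.63023664e-04 -1.15637302e-01  9.93291364e-01 -2.57413842e-04] [-0.38064857 -0.20878644  0.96064769]
tool x angle -166.7192394894129 to above start (tool mm) [  -2.76253002 -260.18679161   30.69859823]
```

View pics/c7.png

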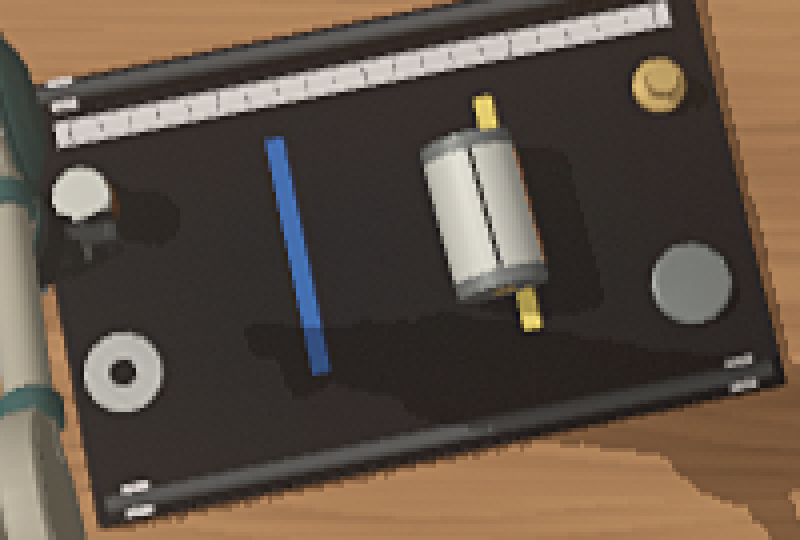

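The drum now lies almost over the line, at crop (485,213). The top view shows a thin dark seam on it and yellow showing at both ends. I'll measure the angle properly from sub-pixel edges of the line, the seam and the silhouette.

```bash
cat > e.py <<'E'
from h import *
import sys
im=get_image("top") if len(sys.argv)<2 else None
g=cv2.cvtColor(im,cv2.COLOR_RGB2GRAY).astype(float);r=im[...,0].astype(float)
YC=np.array([.5737,-.0893]);ya=np.radians(12.45)
ax=np.array([np.cos(ya),np.sin(ya)]);ro=np.array([np.sin(ya),-np.cos(ya)])
gw=cv2.GaussianBlur(g,(0,0),.6).astype(np.float32)
# sample brightness on the z=.042 plane in (along, across) line frame
c=calibration("top")
def sample(s,u,z):
    P=np.array([proj("top",np.r_[YC+a*ax+b*ro,z]) for a in s for b in u]).astype(np.float32).reshape(len(s),len(u),2)
    return cv2.remap(gw,P[...,0],P[...,1],cv2.INTER_LINEAR)
s=np.arange(-.030,.0301,.003);u=np.arange(-.085,.05,.0005)
I=sample(s,u,.042)
L=[];Rr=[]
for row in I:
    d=np.diff(row);i=np.argmax(d);
    w=slice(max(i-6,0),i+7);x=(u[:-1]+.00025)
    L.append((x[w]*np.clip(d[w],0,None)).sum()/np.clip(d[w],0,None).sum())
    m=(x>L[-1]+.045)&(x<L[-1]+.072);dd=np.clip(-d*m,0,None);j=np.argmax(dd);w=slice(j-6,j+7)
    Rr.append((x[w]*dd[w]).sum()/dd[w].sum())
for n,e in(("left",L),("right",Rr)):
    e=np.array(e);k,b=np.polyfit(s,e,1);res=e-k*s-b;ok=abs(res)<.0015;k,b=np.polyfit(s[ok],e[ok],1);print(n,"angle vs line deg",-np.degrees(np.arctan(k)),"across mm",b*1000,"rms",1000*np.std(res[ok]),ok.sum())
print("mid across mm",500*(np.median(L)+np.median(Rr)))
E
python3 e.py
```

```text
Traceback (most recent call last):
  File "e.py", line 14, in <module>
    I=sample(s,u,.042)
  File "e.py", line 11, in sample
    P=np.array([proj("top",np.r_[YC+a*ax+b*ro,z]) for a in s for b in u]).astype(np.float32).reshape(len(s),len(u),2)
                ~~~~^^^^^^^^^^^^^^^^^^^^^^^^^^^^^
  File "h.py", line 7, in proj
    c=calibration(n);q=c['world_to_cam'][:3,:3]@np.array(p)+c['world_to_cam'][:3,3];q=c['mtx']@q;return q[:2]/q[2]
ValueError: time passes only in moves, steps and waits
```

```bash
sed -i 's/^from rig import \*/from rig import get_state,get_image,sign_off\nimport rig,functools\ncalibration=functools.lru_cache(rig.calibration)/' h.py; python3 e.py
```

```text
Traceback (most recent call last):
  File "e.py", line 23, in <module>
    e=np.array(e);k,b=np.polyfit(s,e,1);res=e-k*s-b;ok=abs(res)<.0015;k,b=np.polyfit(s[ok],e[ok],1);print(n,"angle vs line deg",-np.degrees(np.arctan(k)),"across mm",b*1000,"rms",1000*np.std(res[ok]),ok.sum())
                                                                          ~~~~~~~~~~^^^^^^^^^^^^^^^
TypeError: expected non-empty vector for x
```

```bash
python3 - <<'E'
t=open('e.py').read();i=t.index("L=[];Rr=[]")
t=t[:i]+'''
L=[];Rr=[]
for row in I:
    c0=np.where(row>90)[0]
    i=c0[0];j=c0[-1]
    L.append(np.interp(90,row[i-1:i+1],u[i-1:i+1]));Rr.append(np.interp(-90,-row[j:j+2],u[j:j+2]))
print(np.round(1000*np.array([L,Rr]),1))
for n,e in(("left",L),("right",Rr)):
    e=np.array(e);k,b=np.polyfit(s,e,1);print(n,"deg",-np.degrees(np.arctan(k)),"mm",b*1000,"rms",1000*np.std(e-k*s-b))
print("mid",500*(np.median(L)+np.median(Rr)),"clock",get_state()["clock"])
'''
open('e.py','w').write(t)
E
python3 e.py
```

```text
[[-48.1 -47.9 -47.9 -48.3 -48.4 -48.6 -48.8 -49.  -48.8 -48.9 -49.4 -49.4
  -49.3 -49.4 -49.7 -49.7 -49.9 -50.2 -50.1 -50.  -50.4]
 [ 13.   13.   12.7  12.6  12.4  12.1  12.   12.1  11.9  11.7  11.8  11.8
   11.5  11.4  11.3  11.   11.1  11.2  10.9  10.6  10.6]]
left deg 2.316161003842208 mm -49.153399589583714 rms 0.13576058750025774
right deg 2.2127770077295823 mm 11.743489628494249 rms 0.13423901017063483
mid -18.768317411261542 clock 10.825
```

The edges agree: the drum has 18.8 mm to go and is turned about +2.3° from the line. I'll do the next stroke nearer the far end, with a small clockwise turn of the fingertip, and see whether that pulls it parallel.

```bash
cat > g.py <<'E'
from h import *
import sys
from scipy.spatial.transform import Rotation as Ro
al,ac,z=[float(v) for v in sys.argv[1:4]]  # mm in line frame, height m
ya=np.radians(12.45);ax=np.array([np.cos(ya),np.sin(ya)]);ro=np.array([np.sin(ya),-np.cos(ya)])
s=get_state();q=s['ee_rot'];R=Ro.from_quat([q[1],q[2],q[3],q[0]]).as_matrix()
t=np.r_[np.array([.5737,-.0893])+al/1000*ax+ac/1000*ro,z]
print("tool mm",np.round(1000*R.T@(t-s['position']),1),"tool -x angle vs line",np.degrees(np.arctan2(-R[1,0],-R[0,0]))-12.45,s['clock'])
print("now along/across",1000*(s['position'][:2]-[.5737,-.0893])@np.c_[ax,ro],s['position'][2],s['contact_force'])
E
python3 g.py 35 -26 .08
```

```text
tool mm [ -37.1 -265.2   61. ] tool -x angle vs line 0.5456688627772284 10.825
now along/across [  -4.54293373 -290.86955402] 0.14083483191584462 [ 0.13234831 -0.4558135  -0.55015874]
```

>>> drive_tool(targets=[0,0,-2,-7,-53,0,0,0,0,0,-8,-53,0,0,0,0,0,-8,-53,0,0,0,0,0,-8,-53,10,0,0,0,0,0,-43,25,0,0,0,0,0,0,25,0,0,0,0,0,0,0,0])

```text
clock: 11.7
position: [0.5987, -0.0462, 0.079]
ee_rot: [-0.003, -0.129, 0.992, 0.001]
contact_force: [-0.2, 0.7, 0.1]
width: 0.0003
```

```bash
python3 g.py 35 -26 .0725
```

```text
tool mm [ -0.9 -10.8   6.4] tool -x angle vs line 2.3792486191511344 11.7
now along/across [ 33.73317057 -36.71462242] 0.07896989303526866 [-0.20739859  0.70954865  0.08365938]
```

>>> drive_tool(targets=[0,0,0,0,-11,0,0,0,0,0,0,0,6,0,0,0,0,0,0,1.2,0,0,0,0,0,0,0,0])

```text
clock: 12.2
position: [0.6035, -0.0541, 0.0742]
ee_rot: [0.0, -0.131, 0.991, 0.0]
contact_force: [-1.3, -0.1, 0.4]
width: -0.0002
```

>>> drive_tool(targets=[0,0,0,0,0,2,0,0,0,0,0,0,0,0])

```text
clock: 12.45
position: [0.6037, -0.0543, 0.0721]
ee_rot: [0.0, -0.131, 0.991, 0.0]
contact_force: [-0.5, 0.2, -0.3]
width: -0.0001
```

>>> drive_tool(targets=[0,0,0,0,0,0.7,0,0,0,0,0,0,0,0])

```text
clock: 12.7
position: [0.6039, -0.0547, 0.0719]
ee_rot: [0.0, -0.131, 0.991, -0.0]
contact_force: [-0.6, 0.2, 4.4]
width: -0.0004
```

```bash
python3 g.py 35 -26 .072
```

```text
tool mm [ 2.  -1.2 -0.1] tool -x angle vs line 2.6059279645020847 12.7
now along/across [ 36.90740139 -27.30758594] 0.07192605856899201 [-0.56765693  0.17758457  4.37749423]
```

>>> drive_tool(targets=[0,0,0.5,0,-2,0.3,0,0,0,0.5,0,-3,0,0,0,0,0.5,0,-3,0,0,0,0,0.5,0,-3,0,0,0,0,0.5,0,-3,0,0,0,0,0.5,0,-2,0,0,0,0,0,0,0,0,0])

```text
clock: 13.58
position: [0.6083, -0.0706, 0.0719]
ee_rot: [0.001, -0.105, 0.994, -0.0]
contact_force: [0.1, -0.1, 5.3]
width: -0.0002
```

>>> drive_tool(targets=[0,0,0,0,0,-20,0,0,0,0,0,40,-40,0,0,0,0,0,60,-10,0,0,0,0,0,60,0,0,0,0,0,0,60,0,0,0,0,0,0,60,0,0,0,0,0,0,0,0,0])

```text
clock: 14.45
position: [0.5473, 0.2076, 0.1406]
ee_rot: [-0.0, -0.108, 0.994, 0.001]
contact_force: [0.1, -0.6, 0.1]
width: 0.0002
```

```bash
python3 e.py; python3 g.py 35 -26 .08;python3 m.py 8 | tail -1
```

```text
[[-37.7 -38.2 -38.1 -38.4 -39.9 -40.3 -40.5 -41.  -40.9 -40.9 -41.4 -41.3
  -41.1 -41.6 -41.8 -41.8 -41.9 -42.3 -42.2 -42.1 -42.5]
 [ 20.7  20.5  20.1  20.2  20.1  19.7  19.7  19.7  19.3  19.3  19.5  19.4
   18.9  19.   19.   18.5  18.5  18.6  18.1  18.1  18.3]]
left deg 4.184351690090133 mm -40.76195262695267 rms 0.5358416214541974
right deg 2.323762239847819 mm 19.29009297651779 rms 0.16159605502598132
mid -10.921904800554234 clock 14.5
tool mm [   2.6 -267.2   60.6] tool -x angle vs line -0.18028817587199342 14.5
now along/across [  38.48719319 -293.2234962 ] 0.1405437894502721 [-0.03245786 -0.40477953  0.12263222]
tool x angle -167.84057740238035 to above start (tool mm) [  30.4849302  -265.96834182   30.781342  ]
```

View pics/c8.png

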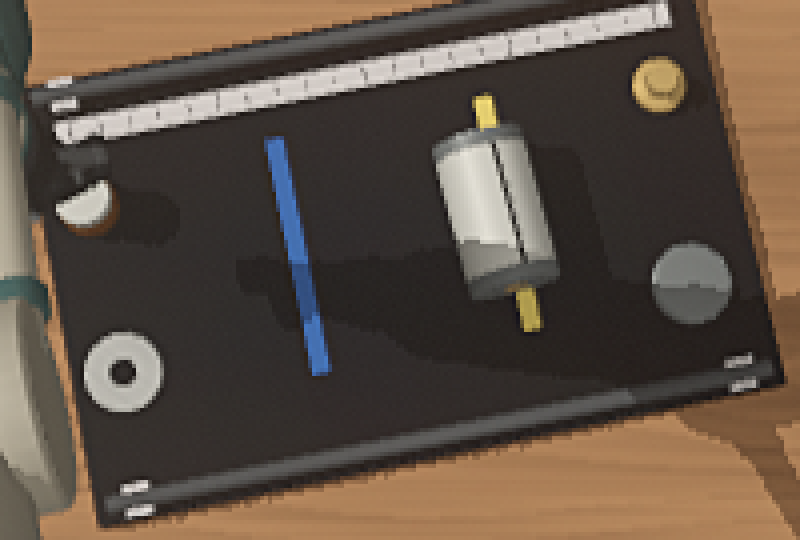

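The drum rolled 8 mm more, so about 10.9 mm remain. The angle hasn't changed at about 2.3°; the left-edge fit is spoiled by the shadow across the near half. One tip can't steer it. For the last stroke I'll spread the fingers along the drum so both tips rest on its top, and turn slightly while rolling. That isn't a grip.

```bash
python3 -c "
from h import *
print(get_state()['qpos'])"
```

```text
[ 2.37472653e-01  3.54633689e-01  1.62341849e+00 -7.94324293e-04
  1.16422670e+00 -1.54523151e+00]
```

>>> drive_tool(targets=[0,0,9.7,0,0,0,0.7,0,0,9.7,0,0,0,0.7,0,0,9.7,0,0,0,0.7,0,0,9.7,0,0,0,0.7,0,0,9.7,0,0,0,0.7,0,0,9.7,0,0,0,0.7,0,0,9.7,0,0,0,0.7,0,0,9.7,0,0,0,0.7,0,0,9.7,0,0,0,0.7,0,0,0,0,0,0,0.7])

```text
clock: 15.8
position: [0.5494, 0.2018, 0.1408]
ee_rot: [0.0, 0.611, 0.792, -0.0]
contact_force: [-0.5, -0.1, -0.5]
width: 0.0599
```

```bash
sed -i 's/"tool -x angle vs line",.*s\[.clock.\])/"tool y angle vs line",np.degrees(np.arctan2(R[1,1],R[0,1]))-12.45,s["clock"],s["width"])/' g.py; python3 g.py 2.5 -16.5 .085
```

```text
tool mm [-271.3  -47.3   55.9] tool y angle vs line 2.268882448971766 15.8 0.059886653263212124
now along/across [  39.0644375  -289.47005411] 0.14077142348651128 [-0.54389105 -0.05679296 -0.47890389]
```

>>> drive_tool(targets=[0,0,0,-45,-8,0,0.7,0,0,0,-45,-8,0,0.7,0,0,0,-45,-8,0,0.7,0,0,0,-45,-8,0,0.7,0,0,0,-45,-8,0,0.7,0,0,0,-46,-7,20,0.7,0,0,0,0,0,30,0.7,0,0,0,0,0,0,0.7])

```text
clock: 16.8
position: [0.5702, -0.0715, 0.0888]
ee_rot: [-0.003, 0.611, 0.792, -0.001]
contact_force: [-1.0, 0.0, 0.9]
width: 0.0598
```

```bash
python3 g.py 2.5 -16.5 .075; python3 s.py 9
```

```text
tool mm [-1.8  2.1 13.8] tool y angle vs line 2.282231124217377 16.8 0.059824726003916515
now along/across [  0.43874636 -18.15600568] 0.08878757778595064 [-0.99796687  0.02069136  0.89573736]
yellow(side) (array([ 0.50087146, -0.10307363]), array([ 0.50051165, -0.10319864]), np.float64(39.13021503915168), (15.11252212524414, 11.763179779052734), 19)
16.85 [ 0.57153138 -0.07106068  0.09027579] [-0.03556545  0.36115645  0.49888766]
```

View pics/s9.png

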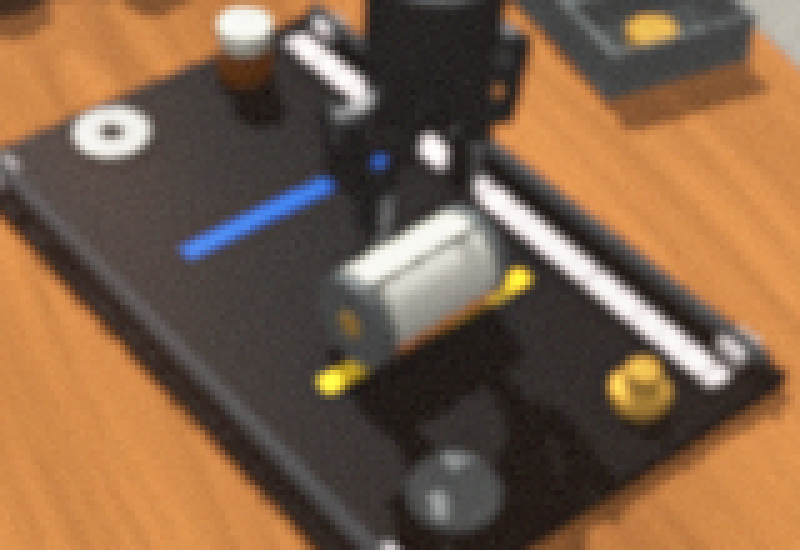

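Both tips straddle above the drum, at crop (380,215) and (470,180), clear of everything else. Now I'll descend and feel.

>>> drive_tool(targets=[0,0,0,0,0,8,0.7,0,0,0,0,0,7,0.7,0,0,0,0,0,0,0.7])

```text
clock: 17.23
position: [0.5722, -0.0698, 0.0758]
ee_rot: [-0.0, 0.61, 0.792, -0.0]
contact_force: [-0.6, -0.2, 1.0]
width: 0.0598
```

>>> drive_tool(targets=[0,0,0,0,0,2,0.7,0,0,0,0,0,0,0.7])

```text
clock: 17.48
position: [0.5725, -0.0702, 0.0741]
ee_rot: [0.0, 0.61, 0.792, 0.0]
contact_force: [-0.3, 0.4, -1.1]
width: 0.0593
```

>>> drive_tool(targets=[0,0,0,0,0,1,0.7,0,0,0,0,0,0,0.7])

```text
clock: 17.73
position: [0.5725, -0.0703, 0.073]
ee_rot: [-0.0, 0.61, 0.792, 0.0]
contact_force: [0.4, 0.6, 0.7]
width: 0.0597
```

>>> drive_tool(targets=[0,0,0,0,0,1,0.7,0,0,0,0,0,0,0.7])

```text
clock: 17.98
position: [0.5724, -0.0703, 0.0719]
ee_rot: [-0.0, 0.61, 0.792, -0.0]
contact_force: [-0.1, -0.4, -0.4]
width: 0.0598
```

>>> drive_tool(targets=[0,0,0,0,0,0.7,0.7,0,0,0,0,0,0,0.7])

```text
clock: 18.23
position: [0.5724, -0.0703, 0.0712]
ee_rot: [-0.0, 0.61, 0.792, -0.0]
contact_force: [0.1, -0.2, -0.1]
width: 0.0597
```

>>> drive_tool(targets=[0,0,0,0,0,0.7,0.7,0,0,0,0,0,0,0.7])

```text
clock: 18.48
position: [0.5724, -0.0703, 0.0705]
ee_rot: [-0.0, 0.61, 0.792, 0.0]
contact_force: [-0.2, -0.7, 0.0]
width: 0.0598
```

>>> drive_tool(targets=[0,0,0,0,0,0.8,0.7,0,0,0,0,0,0.2,0.7])

```text
clock: 18.73
position: [0.5724, -0.0703, 0.0695]
ee_rot: [-0.0, 0.61, 0.792, 0.0]
contact_force: [0.1, -0.0, 0.2]
width: 0.0596
```

>>> drive_tool(targets=[0,0,0,0,0,0.8,0.7,0,0,0,0,0,0.2,0.7])

```text
clock: 18.98
position: [0.5724, -0.0703, 0.0685]
ee_rot: [-0.0, 0.61, 0.792, 0.0]
contact_force: [-1.3, 0.3, 0.6]
width: 0.0599
```

>>> drive_tool(targets=[0,0,0,0,0,0.8,0.7,0,0,0,0,0,0,0.7])

```text
clock: 19.23
position: [0.5724, -0.0703, 0.0677]
ee_rot: [-0.0, 0.61, 0.792, 0.0]
contact_force: [-0.0, 0.1, 0.1]
width: 0.0596
```

>>> drive_tool(targets=[0,0,0,0,0,0.8,0.7,0,0,0,0,0,0.2,0.7])

```text
clock: 19.48
position: [0.5726, -0.0704, 0.0669]
ee_rot: [0.0, 0.61, 0.792, 0.0]
contact_force: [-0.9, 0.9, 1.9]
width: 0.06
```

>>> drive_tool(targets=[0,0,0,0,0,0.8,0.7,0,0,0,0,0,0,0.7])

```text
clock: 19.73
position: [0.5727, -0.0706, 0.0669]
ee_rot: [0.0, 0.61, 0.792, 0.0]
contact_force: [-1.3, -0.5, 5.9]
width: 0.0598
```

>>> drive_tool(targets=[0,0,0,0,0,0.7,0.7,0,0,0,0,0,0,0.7])

```text
clock: 19.98
position: [0.5727, -0.0707, 0.0668]
ee_rot: [0.001, 0.61, 0.792, -0.0]
contact_force: [-2.9, 0.8, 8.5]
width: 0.0598
```

>>> drive_tool(targets=[0,0,0.3,-2,0,0,0.7,0,0,0.3,-3,0,0,0.7,0,0,0.4,-3,0,0,0.7,0,0,0.4,-3,0,0,0.7,0,0,0.4,-3,0,0,0.7,0,0,0.4,-3,0,0,0.7,0,0,0.3,-2,0,0,0.7,0,0,0,0,0,0,0.7])

```text
clock: 20.98
position: [0.5778, -0.0895, 0.0669]
ee_rot: [0.001, 0.627, 0.779, 0.0]
contact_force: [-1.4, 0.9, 8.0]
width: 0.0599
```

```bash
python3 g.py 2.5 5 .067; python3 s.py 10
```

```text
tool mm [-4.  -1.4 -0.1] tool y angle vs line -0.17656850211130504 20.975 0.0599305441760915
now along/across [3.93501763 1.02723795] 0.06686121503727563 [-1.39734276  0.85571362  8.0031095 ]
yellow(side) (array([ 0.50118033, -0.10021378]), array([ 0.50186671, -0.10215746]), np.float64(41.28446630611085), (16.375564575195312, 14.696986198425293), 22)
21.025 [ 0.57776159 -0.08940795  0.06686336] [-0.49932543 -0.31923785  8.65222403]
```

View pics/s10.png

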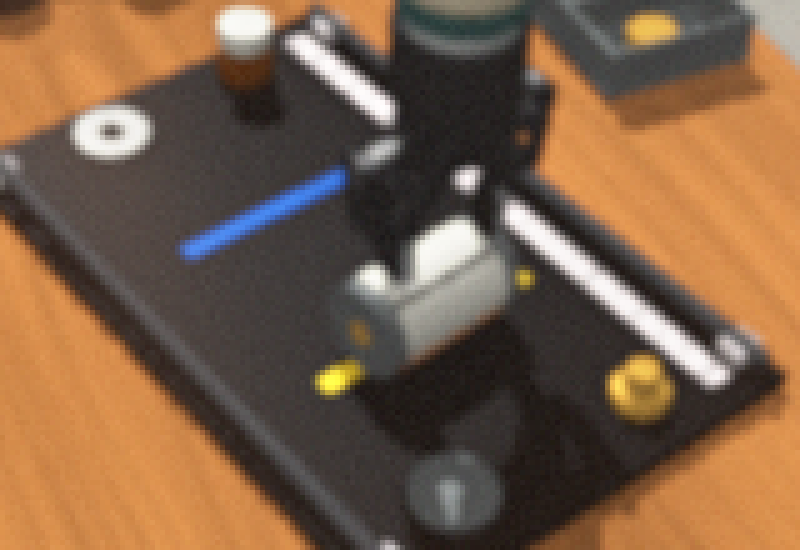

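The tips moved about 19.5 mm and the drum sits over the line. I'll lift straight off, retreat further than before to keep the shadow away, and measure.

>>> drive_tool(targets=[0,0,0,0,0,-5,0.7,0,0,0,0,0,-40,0.7,0,0,0,30,0,-50,0.7,0,0,0,60,0,0,0.7,0,0,0,60,0,0,0.7,0,0,0,60,0,0,0.7,0,0,0,60,0,0,0.7,0,0,0,60,0,0,0.7,0,0,0,0,0,0,0.7])

```text
clock: 22.15
position: [0.5054, 0.2376, 0.1601]
ee_rot: [-0.001, 0.625, 0.78, 0.0]
contact_force: [-0.1, -1.2, 0.5]
width: 0.0598
```

```bash
python3 e.py; python3 g.py 2.5 -16 .08;python3 m.py 11 | tail -1
```

```text
[[-30.7 -31.1 -31.2 -31.  -31.3 -31.5 -31.5 -31.6 -32.1 -32.  -31.9 -32.2
  -32.5 -32.4 -32.4 -32.7 -32.7 -32.8 -33.2 -33.3 -33.3]
 [ 29.4  29.5  29.5  29.   29.1  29.3  29.   28.7  28.8  28.7  28.3  28.4
   28.3  27.9  27.9  28.1  27.9  27.6  27.6  27.5  27.1]]
left deg 2.3450185166319084 mm -32.06313690126225 rms 0.12865921010163964
right deg 2.1672960415177878 mm 28.466913543841034 rms 0.1493553183925464
mid -1.8310349401055113 clock 22.2
tool mm [-315.6   -1.7   80.1] tool y angle vs line 0.03914090166591677 22.2 0.05967061395894867
now along/across [   3.97577749 -331.59890168] 0.16005150914977936 [ 0.21018194 -0.45277531  0.14478668]
tool x angle 102.36685039454895 to above start (tool mm) [-313.41439932   -1.72945665   50.29915701]
```

View pics/c11.png

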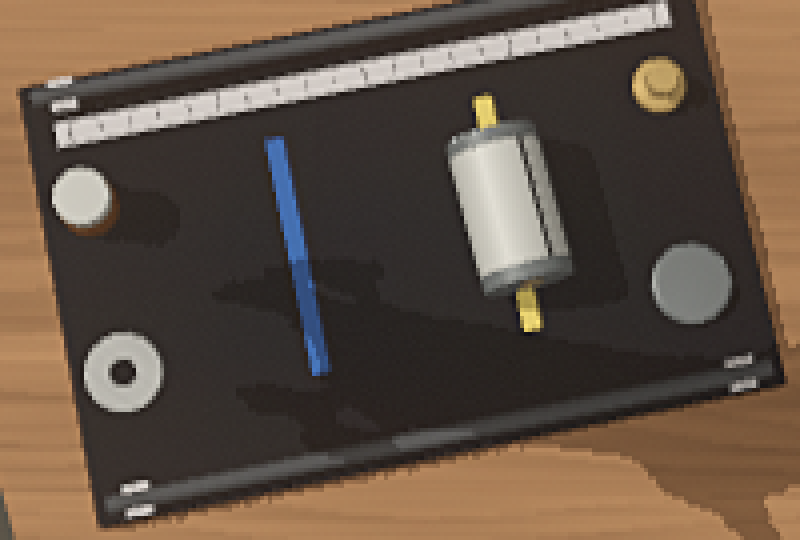

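Both edges agree now: the drum is 1.8 mm short of centre, and its angle is still 2.25°, so the tips slipped rather than turning it. Gentle top pushes can't steer it, and turning it would mean skidding it. I'll keep that small angle and roll the last 1.8 mm with the closed fingertip.

>>> drive_tool(targets=[0,0,0,-54,0,0,0,0,0,0,-54,0,0,0,0,0,0,-54,0,0,0,0,0,0,-54,0,0,0,0,0,0,-54,0,10,0,0,0,0,-56,-1,30,0,0,0,0,0,0,30,0,0,0,0,0,0,10,0,0,0,0,0,0,0,0,0,0,0,0,0,0,0])

```text
clock: 23.5
position: [0.5757, -0.0842, 0.082]
ee_rot: [0.001, 0.627, 0.779, 0.0]
contact_force: [-0.2, 0.2, -0.1]
width: -0.0004
```

```bash
python3 g.py 2.5 -4.5 .0725
```

```text
tool mm [-0.1 -0.6  9.5] tool y angle vs line -0.16677895312347424 23.5 -0.00043473093350034336
now along/across [ 3.09548254 -4.58536327] 0.08204218999340765 [-0.1920318   0.22450449 -0.06210624]
```

>>> drive_tool(targets=[0,0,0,0,0,6,0,0,0,0,0,0,3.3,0,0,0,0,0,0,0,0])

```text
clock: 23.88
position: [0.5753, -0.084, 0.072]
ee_rot: [0.0, 0.627, 0.779, 0.0]
contact_force: [-0.6, 0.0, 2.4]
width: -0.0002
```

>>> drive_tool(targets=[0,0,0,0,0,1.2,0,0,0,0,0,0,0,0])

```text
clock: 24.12
position: [0.5754, -0.0845, 0.0719]
ee_rot: [0.001, 0.627, 0.779, 0.0]
contact_force: [-1.3, -0.5, 9.5]
width: -0.0
```

>>> drive_tool(targets=[0,0,0,0,0,-0.4,0,0,0,0,-0.8,0,0,0,0,0,0,-1.2,0,0,0,0,0,0,-1,0,0,0,0,0,0,-0.6,0,0,0,0,0,0,0,0,0,0])

```text
clock: 24.88
position: [0.5763, -0.088, 0.0719]
ee_rot: [0.001, 0.627, 0.779, 0.0]
contact_force: [-1.1, -0.5, 6.5]
width: -0.0001
```

>>> drive_tool(targets=[0,0,0,0,0,-5,0,0,0,0,0,0,-40,0,0,0,0,30,0,-50,0,0,0,0,60,0,0,0,0,0,0,60,0,0,0,0,0,0,60,0,0,0,0,0,0,60,0,0,0,0,0,0,60,0,0,0,0,0,0,0,0,0,0])

```text
clock: 26.0
position: [0.5042, 0.2387, 0.1655]
ee_rot: [-0.001, 0.625, 0.78, 0.0]
contact_force: [-0.2, -0.2, -0.4]
width: -0.0
```

```bash
python3 e.py; python3 m.py 12 | tail -1
```

```text
[[-28.9 -29.  -28.8 -28.9 -29.3 -29.3 -29.3 -29.8 -29.8 -29.9 -30.  -30.2
  -30.2 -30.3 -30.7 -30.6 -30.5 -30.8 -31.1 -31.  -31.1]
 [ 31.6  31.5  31.1  31.2  31.4  31.2  30.7  30.7  30.7  30.4  30.4  30.4
   29.9  30.   30.2  30.   29.5  29.6  29.5  29.1  29.2]]
left deg 2.3124470479932495 mm -29.981550112740422 rms 0.11726378958872025
right deg 2.282789671600137 mm 30.39282212511248 rms 0.16701567726076708
mid 0.1859335142409338 clock 26.05
tool x angle 102.3739003020081 to above start (tool mm) [-316.86302902   -0.64118229   55.73117607]
```

View pics/c12.png

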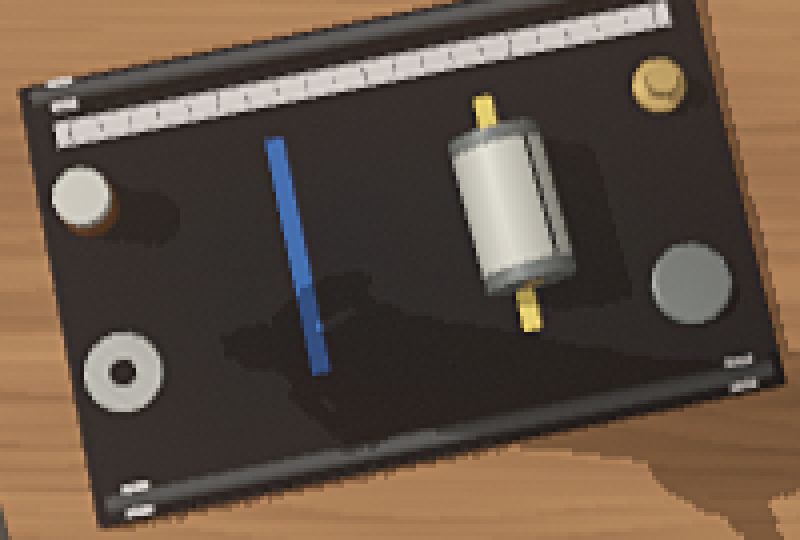

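The top view puts the drum at +0.2 mm from centre. I'll cross-check once from the side camera using the drum's hub and the strip's visible ends.

```bash
python3 s.py 13|tail -1
```

```text
26.15 [0.50564734 0.23421496 0.16548226] [0.18171284 0.22891699 0.30393472]
```

View pics/s13.png

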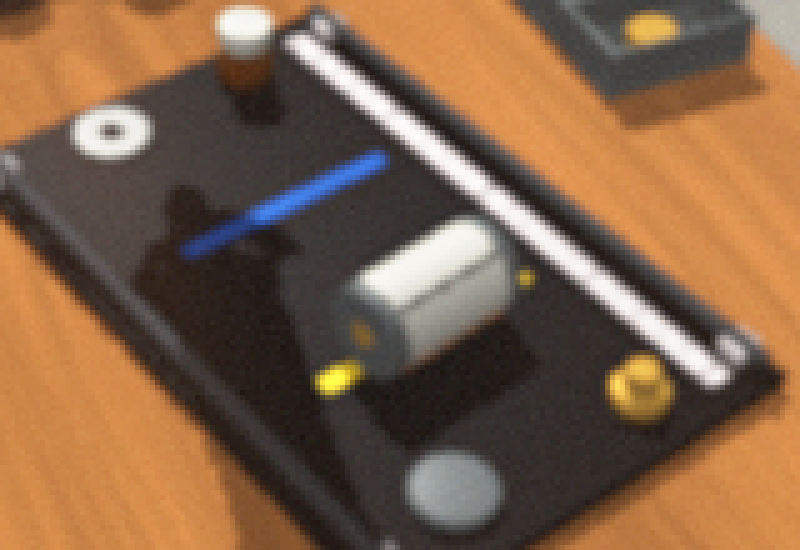

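```bash
python3 - <<'E'
from h import *
ya=np.radians(12.45);ax=np.array([np.cos(ya),np.sin(ya)]);ro=np.array([np.sin(ya),-np.cos(ya)]);Y=np.array([.5737,-.0893])
for a in(-50,-79,79):
    z=.042 if a==-50 else .012
    d=np.radians(2.28) if a==-50 else 0
    A=np.array([np.cos(ya+d),np.sin(ya+d)])
    o=.0025 if a==-50 else 0
    p=(proj("side",np.r_[Y+o*ax+a/1000*A,z])-[260,150]+.5)*5;print(a,p)
E
```

```text
-50 [373.29670051 329.86019313]
-79 [327.39537021 386.75639804]
79 [527.11425341 275.98087909]
```

The side view agrees. The hub is at crop (364,333) against a predicted (373,330); that difference lies almost all along the axis, with about 1 mm across. Yellow shows at both ends, at (338,378) and (526,278). All four loose parts on the plate are where they were, and the robot is clear, so I'll hand in.

```bash
python3 -c "
from h import *
print(get_state()['qd'].round(3));print(sign_off())"
```

```text
[-0.027 -0.002  0.001  0.001  0.     0.004]
the job is handed in; nothing more can be done
None
```

The white drum is at rest, centred on the yellow focus line, but it lies about 2.3° off parallel. I handed it in at about 26 s of the 54 s allowed.

- **How it moved:** I rolled it about 64.5 mm in six strokes on its top, pressing with roughly 4–10 N. The stripe and then the seam turned forward with the motion, as they should when it rolls. Five strokes used the closed fingertip; one used both tips spread along the top, with no grip.
- **Centring:** The last top-view check put the drum 0.2 mm from the line's centre, and the side view agreed to about 1 mm across the line. Along the line, the side view differed by several mm from my estimate of the drum's middle. I left that as it was, since yellow shows at both ends.
- **Parallelism:** The 2.3° is unchanged from the start. I tried to correct it twice, with an off-centre stroke and with the two-tip stroke, and neither turned the drum. Correcting it further would have meant skidding the drum, so I left it.
- **Other things:** The washer, lens cap, jar and thumb nut looked unmoved in the last pictures. The arm stayed clear of the ring, the screwdriver and the turquoise and blue look-alikes; I did not re-check those at the end. The arm was well clear of the drum at hand-in.
- **Refused move:** One move call was refused because a row was a number short. Nothing moved, and I sent it again.

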